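Press a bushing home with bench-mounted locking pliers

ROBOT

A 6-joint arm with a two-finger parallel gripper is mounted at the origin on the work surface. World frame = base frame: x ahead of the robot, y to its left, z up, the work surface at z = 0. Lengths are in m, angles in rad, forces in N, time in s.
With the tool pointing down it reaches from about 0.35 to 0.775 m from the base axis. Payload 5.5 kg.
Tool frame: the origin (TCP) lies at the very end of the fingers, on their centre line; the grasp point (between the pads) lies 19 mm behind it (env.grip_depth is the distance from the TCP to the grasp point, in m); z points along the fingers, y is the direction in which the jaws open and shut (so a half turn about z gives the same grasp; the last joint's range is limited). The gripper opens to 85 mm and grips with 20 to 120 N. Pads are 22 mm wide; open, the fingers measure 114 mm over their backs; the gripper's body (76 mm by 85 mm) begins 54 mm behind the grasp point. The pads swing forward as they close: fully open they stand 13 mm farther back than shut.
Start: joints at [0.98, 0.313, 0.046, 1.304, 0, 1.431], TCP at [0.251, 0.518, 0.231] pointing down, gripper open.
Joint ranges: [-2.76, 2.76], [-0.86, 1.69], [-1.03, 1.26], [-2.2, 2.34], [-1.47, 1.5], [-3.14, 3.14]. Speed limits (rad/s): [2.57, 2.57, 3.14, 3.14, 3.14, 3.14].

INTERFACE

Orientations are given as a unit quaternion [w, x, y, z].
In Python, from workcell import env gives the robot as it stands.
- The arm moves only by the tool step_arm, never from a script. Its argument "series" is a list of rows, each a list of 3 entries, a list of its own where there are three numbers: the shift along the world's x, y, z in cm, then the turn about the world's z in rad, then the closure in counts, from 0 (fully open) to 255 (shut). A call has 1 to 5 rows; each row is the pose to reach, as a shift and turn from the pose measured when the call began; what a row does not reach only later rows make up. A row lasts 1/8 s, in which the tool goes at most 62.5 mm and 10.7 degrees, less where a joint would pass 70% of its speed; a pose out of reach is approached as far as the arm can. A call with a gripper value outside its range is refused whole. The fingers move at their own pace and stop on an object; "newtons" is the grip in N (left out, the last holds). Time passes only in rows, so rows that repeat a pose let the fingers close. It gives the time, the measured TCP pose, the force and the opening at its end, in the units of the state.
- env.get_state(): the state, without advancing time (a new reading comes with each control period).
- env.read_camera(name): name is "side" or "top"; returns a dict with "frame" (480x640x3 uint8, red, green, blue), "vertical_fov" (degrees; the focal length in pixels is half the picture's height over the tangent of half this angle, whatever the lens; pixels are square), "cx", "cy" (the principal point, pixels), "camera_from_world" (4x4, takes a point from world to camera coordinates). Camera axes: x right, y down, z forward; pixel columns grow to the right and rows downward; lengths in m; the calibration is good to about 2 mm. A picture is of the moment at which its call begins. There is no depth.
- env.hand_in(): hands the job in, once; it reports no verdict.
The state is a dict: "clock": time; "joint_pos": joint angles; "qvel": joint speeds; "tau": joint torques, N m; "tcp_pos": TCP position; "orientation": TCP orientation; "wrist_force": force on the tool from outside, world axes, zero at the start; "ft_torque": the same for the moment, N m; "finger_gap": finger opening in m.
Only numpy, scipy, OpenCV 4.12 (cv2) and the standard library are available. Lean on these libraries where they do the work, as an engineer would, in place of code of your own. Each camera call takes 0.05 s, during which the arm holds its last target.

TASK

Press the bronze bushing fully home in the aluminium bracket with the locking pliers: swing their free handle shut until it snaps over centre and they stay locked on the bracket by themselves, and do not force the handle any further once it is home. Then flick the yellow-tipped release lever so that the pliers spring open, lift the bracket out and set it down upright in the blue tray, leaving the other things on the table where they are.

Things in the scene. Friction and masses are not known exactly. Their poses are not given: they have to be found in the camera images.
- press_board: plywood board 200 x 318 x 18 mm, screwed down; steel locking C-clamp pliers are bolted flat on it, all joints turning about vertical axes, mid plane 48 mm above the table, nothing above 60 mm but the bracket. Origin on the table near its middle. y runs along the pliers to the jaws; the free handle is on the -x side (towards the robot), the fixed handle and jaw on the +x side
- fixed_pad (a point): middle of the face of the fixed jaw's pad, 22 mm square, looking to the board's -x; the bracket is pressed against it
- adjusting_screw (a point): tail end of the knurled adjusting screw (18 mm across) of the fixed handle, at the pliers' mid plane; the fixed handle (blue sleeve 30 mm wide) runs from here towards the jaws; it ends some 20 mm nearer the jaws than the release lever's pad
- pliers_jaw: free C-shaped jaw of the pliers, steel, 10 mm thick and 15 mm wide, origin on its pivot. The free handle carries it shut, a spring opens it. Its domed pad, 20 mm across, presses on the bushing along the board's +x
- handle_pivot (a point): axis about which the free handle turns, at the pliers' mid plane; it wanders some 6 mm as the jaw closes
- pliers_handle: the free handle, origin on its pivot. Pushed at handle_end: 0 to 3 N of spring and friction, then 8 to 14 N while the bushing goes in, sinking to nothing as the linkage passes its centre some 5 to 8 mm before the end; it then snaps on by itself to a stop (the force rises again) and stays locked. Let go before the centre, it springs back. More than 25 N would bend the linkage
- handle_end (a point): centre line of the free handle, 20 mm from its tail, 48 mm above the table; its blue sleeve is 17 mm wide, 18 mm high. It stands 110 to 165 mm to -x of the board's origin when open, and moves round the pivot to 63 mm, give or take 17, when locked: the lock shifts with the screw's setting and cannot be seen beforehand, only felt; the open handle rests where friction leaves it
- lever_pad (a point): middle of the yellow pad at the tail of the release lever, which the free handle carries on its inner side, between the handles; pad 24 mm long, 7 mm thick, 18 mm high, 48 mm above the table. It is pushed from the inner side towards the free handle (the board's -x); 45 mm beside it on that side are free
- release_lever: the release lever, origin on its pivot on the free handle. Its pad lies at the handle's inner face when the pliers are open; as they lock it comes off, until it stands 34 mm from the handle's centre line. With the pliers locked, the pad yields to 1 to 3 N, and after 4 to 8 mm the pliers spring open: the handle flies out some 40 to 65 mm, taking the lever along, away from the pushing finger
- bracket: aluminium bracket standing on its foot between the jaws: foot 26 x 56 x 8 mm, upright plate 12 mm thick (along x), 36 mm wide (along y), top 76 mm above the underside; round boss 34 mm across, 30 mm long (along x), centred 30 mm up. Origin: centre of the underside, x along the bore, z up. About 0.2 kg. Its plate above the boss (48 to 76 mm up) can be gripped from above, over the jaws
- bushing: flanged bronze bushing in the bracket's bore, facing the free jaw; flange 24 mm across, 3 mm thick. Origin at the middle of the flange's seating face: x = -20 mm in the bracket's frame at the start (5 mm proud), x = -15 mm when fully home; a tight fit that takes about 32 N to press in
- tray_blue: blue open tray 170 x 150 x 30 mm, fixed to the table, floor and walls 4 mm thick, origin at the centre of its underside; the bracket belongs here
- tray_grey: grey tray of the same size, fixed to the table, holding the worn bracket; the two trays change places from time to time
- old_bracket: worn dark grey bracket of the same shape as bracket, standing in the grey tray; bystander
- screwdriver: screwdriver with a yellow handle, 190 mm long, lying on the table; bystander
- wrench: steel wrench, 170 mm long, lying on the table; bystander
- mug: blue mug, 80 mm across, 95 mm high; bystander
- screw_jar: clear jar with a red lid, 60 mm across, 80 mm high; bystander
Not all that is in view belongs to the job. There is more than one size of the tray_blue; the job needs the larger.

How it is judged:
On the way, in this order (a step that is already met when the one before it is completed fails the run):
1. the bushing is pressed home (within 1 mm) and the pliers stay locked on the bracket, clamping with more than 25 N, with the robot off the handle (x of bushing in the frame of bracket above -0.016 m and contact force between pliers_jaw and bracket above 25 N and contact force between each of the fingers, the arm and pliers_jaw below 0.5 N), for 0.3 s.
2. the robot pushes on the release lever (more than 0.2 N) while the pliers are still clamped on the bracket (contact force between the fingers and release_lever above 0.2 N and contact force between pliers_jaw and bracket above 15 N).
3. the pliers have sprung open and the jaw is off the bracket (x of handle_end in the frame of press_board below -0.09 m and contact force between pliers_jaw and bracket below 0.5 N), for 0.1 s.
At the end, for the whole second after the job is handed in: The bracket stands on its foot on the floor of the blue tray (origin inside the walls, less than 8 mm above the tray's underside, tilted less than 0.1 rad), at rest and released, its bushing home within 1 mm, and the pliers are open (handle_end more than 90 mm on the -x side of the board's y axis) (x of bracket in the frame of tray_blue between -0.075 and 0.075 m and y of bracket in the frame of tray_blue between -0.065 and 0.065 m and z of bracket in the frame of tray_blue below 0.008 m and angle between bracket's own z axis and vertical below 0.1 rad and linear speed of bracket below 0.02 m/s and x of bushing in the frame of bracket above -0.016 m and x of handle_end in the frame of press_board below -0.09 m); the robot touches nothing.
It fails at once if the handle of the pliers, or the lever that it carries, is pushed with more than 25 N (contact force between any of the fingers, the arm and pliers_jaw above 25 N).
It fails at once if the bracket is knocked over or tipped by more than 0.6 rad (angle between bracket's own z axis and vertical above 0.6 rad).
It fails at once if the bracket is dropped (falls free, faster than 0.8 m/s) (linear speed of bracket above 0.8 m/s and contact force between bracket and anything else below 0.01 N).
It fails at once if one of the other things on the table is moved by more than 25 mm (distance of any of old_bracket, screwdriver, wrench, mug, screw_jar from where it was at the start of the episode above 0.025 m).
It also fails if it takes over 64 s, if anything falls off the work surface, if the arm or the gripper's body presses on something with over 40 N, if the wrist force passes 120 N, or if a joint passes its speed limit or range.

## Working session

There is one attempt and no reset: what is moved stays moved. The work goes in short steps, Python scripts to look and compute and a tool call to move; the robot and the scene stay as the last step left them, time stands still between calls to the robot, and variables do not carry over. Pictures are saved under pics/ and viewed, and the job is handed in when it is done.

Besides the shell and the picture viewer there is one more tool, called after "Request:" as name([rows], argument=value, ...), one row to a line, values as JSON. step_arm: Moves the arm, as the interface text tells. Its arguments: {"type":"object","properties":{"series":{"type":"array"},"newtons":{"type":"number"}},"required":["series"]}

```bash
ls; mkdir -p pics
python3 - <<'E'
from workcell import env
import cv2,json,numpy as np
s=env.get_state();print({k:np.round(v,3).tolist() for k,v in s.items()})
for n in("side","top"):
    d=env.read_camera(n);cv2.imwrite(f"pics/{n}0.png",d["frame"][:,:,::-1])
    print(n,d["vertical_fov"],d["cx"],d["cy"],np.round(d["camera_from_world"],4).tolist())
    json.dump({k:np.array(d[k]).tolist() for k in("vertical_fov","cx","cy","camera_from_world")},open(n+".json","w"))
E
```

```text
pics
{'clock': 0.0, 'joint_pos': [0.98, 0.314, 0.045, 1.304, -0.0, 1.431], 'qvel': [-0.001, 0.0, 0.001, -0.001, 0.001, 0.002], 'tau': [0.001, -48.063, 29.853, 0.019, -0.0, 0.0], 'tcp_pos': [0.25, 0.517, 0.23], 'orientation': [-0.0, 0.224, 0.975, -0.001], 'wrist_force': [0.835, -0.936, -0.118], 'ft_torque': [0.008, 0.02, 0.013], 'finger_gap': 0.086}
side 56.78874126988754 315.01609310449805 238.46365808083434 [[-0.9969, -0.0774, 0.0152, 0.4955], [-0.0568, 0.5706, -0.8192, 0.1333], [0.0547, -0.8175, -0.5733, 1.0397], [0.0, 0.0, 0.0, 1.0]]
top 49.01904280640095 318.33014758537604 243.6410276915971 [[-0.0154, -0.9998, 0.0148, -0.1105], [-0.9859, 0.0127, -0.1668, 0.5139], [0.1665, -0.0172, -0.9859, 1.1872], [0.0, 0.0, 0.0, 1.0]]
```

View pics/side0.png

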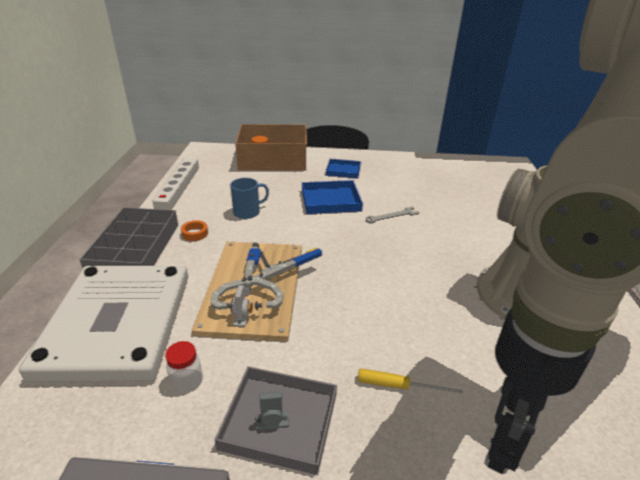

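View pics/top0.png

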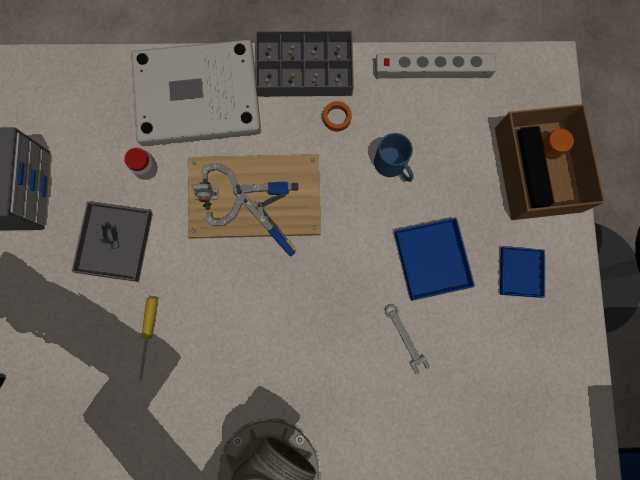

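The top view shows the board at about (254,196) with its jaws to the left. The larger blue tray is at (433,258), the smaller decoy at (522,272), and the grey tray at (112,241). I'll enlarge the press and the trays.

Run:
```python
import cv2
t=cv2.imread("pics/top0.png")
cv2.imwrite("pics/top_c.png",cv2.resize(t[145:265,180:330],None,fx=5,fy=5,interpolation=cv2.INTER_CUBIC))
cv2.imwrite("pics/top_tray.png",cv2.resize(t[210:310,380:560],None,fx=4,fy=4,interpolation=cv2.INTER_CUBIC))
t=cv2.imread("pics/side0.png")
cv2.imwrite("pics/side_c.png",cv2.resize(t[235:345,190:335],None,fx=5,fy=5,interpolation=cv2.INTER_CUBIC))
```

```text
(no output)
```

View pics/top_c.png

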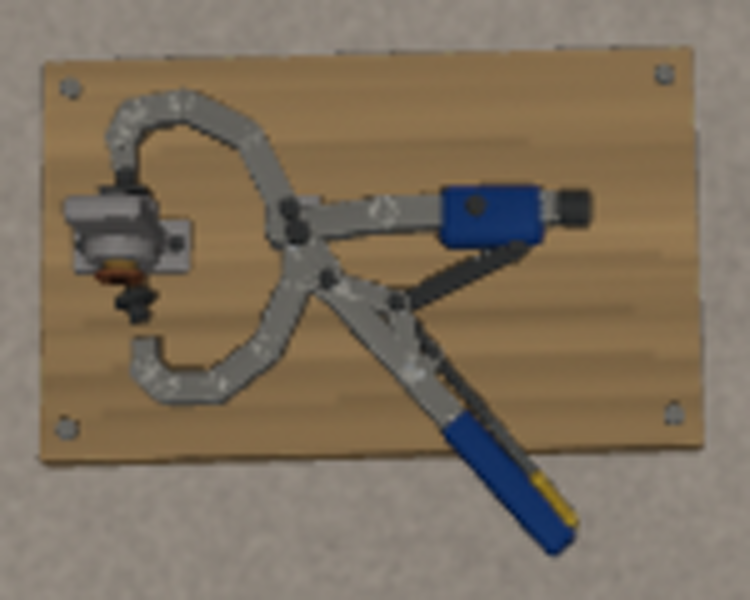

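View pics/side_c.png

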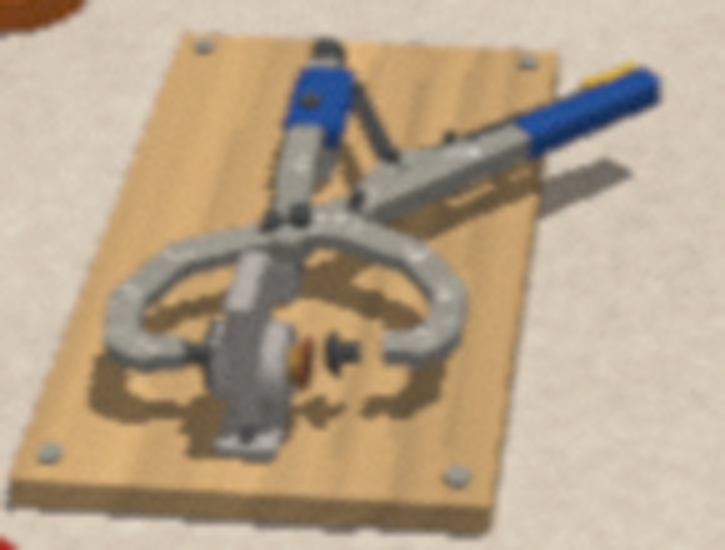

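View pics/top_tray.png

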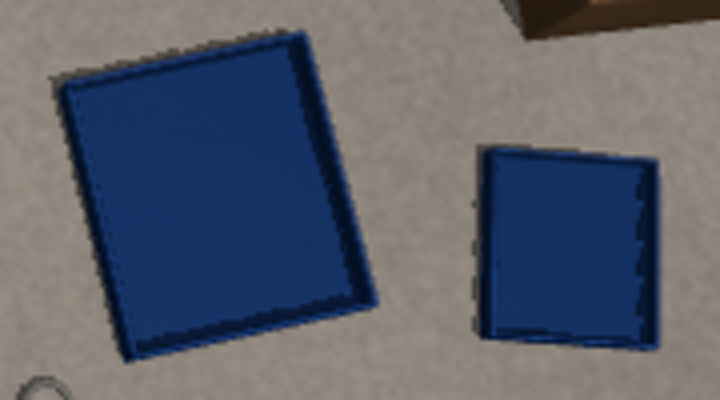

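```bash
cat > h.py <<'E'
import json,numpy as np
def cam(n):
    d=json.load(open(n+".json"));f=240/np.tan(np.radians(d["vertical_fov"])/2)
    return f,d["cx"],d["cy"],np.array(d["camera_from_world"])
def unp(n,u,v,z):
    f,cx,cy,M=cam(n);R,t=M[:3,:3],M[:3,3];c=-R.T@t;r=R.T@np.array([(u-cx)/f,(v-cy)/f,1]);return c+r*(z-c[2])/r[2]
def proj(n,p):
    f,cx,cy,M=cam(n);q=M[:3,:3]@np.array(p)+M[:3,3];return [round(f*q[0]/q[2]+cx,1),round(f*q[1]/q[2]+cy,1)]
def crop(u,v,s,ox,oy): return (u+.5)/s-.5+ox,(v+.5)/s-.5+oy
E
cat > m.py <<'E'
from h import *
T=lambda u,v,z:unp("top",*crop(u,v,5,180,145),z)
S=lambda u,v,z:unp("side",*crop(u,v,5,190,235),z)
c=[T(42,62,.018),T(692,47,.018),T(702,448,.018),T(40,460,.018)]
for p in c: print("cornT",p.round(4))
for a in [(188,35),(558,50),(490,507),(10,487)]: print("cornS",S(*a,.018).round(4))
c=np.array(c);print("dims",[np.linalg.norm(c[i]-c[(i+1)%4])for i in range(4)])
o=c.mean(0);o[2]=0
yb=(c[0]-c[1]+c[3]-c[2])[:2];yb/=np.linalg.norm(yb);xb=np.array([yb[1],-yb[0]])
print("origin",o,"yb",yb,"yaw",np.arctan2(-xb[1]*-1,xb[0]), "xb",xb)
B=lambda p:np.array([(p-o)[:2]@xb,(p-o)[:2]@yb])
W=lambda b:o[:2]+xb*b[0]+yb*b[1]
if __name__=="__main__":
  for n,p in dict(tailtop=T(563,546,.057),hpivot1=T(398,300,.06),hp2=T(327,278,.06),screwtail=T(592,208,.055),leverpad0=T(533,476,.057),leverpad1=T(574,524,.057),plateTL=T(65,202,.094),plateTR=T(147,199,.094),platefootL=T(75,271,.026),platefootR=T(190,271,.026),footBR=T(190,222,.026)).items(): print(n,p.round(4),"board",B(p).round(4))
  for n,p in dict(tail=S(655,85,.057),sleeve0=S(530,140,.057),lev=S(608,72,.057)).items(): print(n,p.round(4),"board",B(p).round(4))
  K=lambda u,v:unp("top",*crop(u,v,4,380,210),.03)
  k=np.array([K(58,88),K(305,33),K(375,303),K(127,358)]);print(k.round(4),k.mean(0),[np.linalg.norm(k[i]-k[(i+1)%4])for i in range(4)])
E
python3 m.py
```

```text
cornT [0.7359 0.1975 0.018 ]
cornT [ 0.7403 -0.1209  0.018 ]
cornT [ 0.5396 -0.1226  0.018 ]
cornT [0.5377 0.1933 0.018 ]
cornS [ 0.7383 -0.1197  0.018 ]
cornS [ 0.5433 -0.1255  0.018 ]
cornS [0.5382 0.1928 0.018 ]
cornS [0.7344 0.1999 0.018 ]
dims [np.float64(0.3183933837896547), np.float64(0.20072312190265604), np.float64(0.3159428430376662), np.float64(0.19817980158456147)]
origin [0.63837084 0.0368424  0.        ] yb [-0.009868    0.99995131] yaw 0.009868157058026173 xb [0.99995131 0.009868  ]
tailtop [ 0.4871 -0.057   0.057 ] board [-0.1522 -0.0923]
hpivot1 [0.6037 0.019  0.06  ] board [-0.0348 -0.0175]
hp2 [0.6147 0.0522 0.06  ] board [-0.0235  0.0156]
screwtail [ 0.6485 -0.0717  0.055 ] board [ 0.0091 -0.1087]
leverpad0 [ 0.5201 -0.0433  0.057 ] board [-0.1191 -0.079 ]
leverpad1 [ 0.4973 -0.0621  0.057 ] board [-0.142  -0.0976]
plateTL [0.643  0.1673 0.094 ] board [0.0059 0.1304]
plateTR [0.644  0.1301 0.094 ] board [0.0065 0.0932]
platefootL [0.6283 0.1771 0.026 ] board [-0.0087  0.1404]
platefootR [0.6276 0.1221 0.026 ] board [-0.0099  0.0854]
footBR [0.6519 0.1225 0.026 ] board [0.0144 0.0855]
tail [ 0.4881 -0.0475  0.057 ] board [-0.1511 -0.0829]
sleeve0 [0.5433 0.0011 0.057 ] board [-0.0955 -0.0348]
lev [ 0.5115 -0.0558  0.057 ] board [-0.1277 -0.0914]
[[ 0.5413 -0.2989  0.03  ]
 [ 0.573  -0.4484  0.03  ]
 [ 0.4107 -0.48    0.03  ]
 [ 0.3807 -0.3328  0.03  ]] [ 0.47645575 -0.39004959  0.03      ] [np.float64(0.15285561217826762), np.float64(0.16530289444516155), np.float64(0.15022258860068893), np.float64(0.1641451991778732)]
```

```bash
cat > plan.py <<'E'
from m import *
P=np.array([-.0235,.0156]);L=.148;off=.0085+.0165
def tcp(xh):
    dx=xh-P[0];th=np.arctan2(-np.sqrt(L*L-dx*dx),dx);d=np.array([np.cos(th),np.sin(th)]);n=np.array([d[1],-d[0]])
    return W(P+L*d+n*off),W(P+L*d),np.degrees(np.arctan2(n[1],n[0]))
for xh in(-.137,-.13,-.12,-.11,-.10,-.09,-.08,-.07,-.063,-.05): 
    a,b,c=tcp(xh);print(xh,"tcp",a.round(4),"hend",b.round(4),"n",c.round(1))
a,b,c=tcp(-.137); print("start hover",W(B(np.append(a,0))+.02*np.array([np.cos(np.radians(c)),np.sin(np.radians(c))])))
E
python3 plan.py|grep -v -e corn -e board
```

```text
dims [np.float64(0.3183933837896547), np.float64(0.20072312190265604), np.float64(0.3159428430376662), np.float64(0.19817980158456147)]
origin [0.63837084 0.0368424  0.        ] yb [-0.009868    0.99995131] yaw 0.009868157058026173 xb [0.99995131 0.009868  ]
-0.137 tcp [ 0.4859 -0.0249] hend [ 0.5022 -0.0439] n 129.9
-0.13 tcp [ 0.4917 -0.0338] hend [ 0.5092 -0.0516] n 134.0
-0.12 tcp [ 0.5002 -0.0448] hend [ 0.5193 -0.061 ] n 139.3
-0.11 tcp [ 0.509  -0.0543] hend [ 0.5294 -0.0687] n 144.2
-0.1 tcp [ 0.5179 -0.0625] hend [ 0.5395 -0.0752] n 148.9
-0.09 tcp [ 0.5271 -0.0696] hend [ 0.5495 -0.0807] n 153.3
-0.08 tcp [ 0.5364 -0.0758] hend [ 0.5596 -0.0851] n 157.6
-0.07 tcp [ 0.5458 -0.0811] hend [ 0.5696 -0.0887] n 161.7
-0.063 tcp [ 0.5525 -0.0844] hend [ 0.5766 -0.0908] n 164.5
-0.05 tcp [ 0.565  -0.0894] hend [ 0.5897 -0.0937] n 169.7
start hover [ 0.47294179 -0.00966507]
```

Request:
step_arm([
  [[4, -6, -2], -0.18, 255],
  [[7, -12, -4], -0.36, 255],
  [[10, -18, -5], -0.54, 255],
  [[13, -24, -6], -0.72, 255],
  [[15, -30, -7], -0.9, 255],
])

```text
clock: 0.72
tcp_pos: [0.3895, 0.2449, 0.1649]
orientation: [-0.001, 0.627, 0.779, -0.001]
wrist_force: [1.1, -0.7, 0.1]
finger_gap: -0.0001
```

Request:
step_arm([
  [[2, -5, -1], -0.18, 255],
  [[4, -10, -2], -0.36, 255],
  [[6, -16, -3], -0.54, 255],
  [[7, -22.7, -4], -0.7, 255],
  [[7.2, -22.7, -4], -0.7, 255],
])

```text
clock: 1.35
tcp_pos: [0.4614, 0.0144, 0.1241]
orientation: [-0.001, 0.858, 0.513, -0.001]
wrist_force: [0.6, 0.9, 0.3]
finger_gap: 0.0002
```

Request:
step_arm([
  [[1.0, -1.8, 0], -0.2, 255],
  [[1.0, -2.0, -3], -0.2, 255],
  [[1.0, -2.0, -6], -0.2, 255],
  [[1.0, -2.0, -8.8], -0.2, 255],
  [[1.0, -2.0, -8.8], -0.2, 255],
])

```text
clock: 1.98
tcp_pos: [0.4691, -0.0043, 0.0343]
orientation: [-0.003, 0.905, 0.426, -0.003]
wrist_force: [-0.1, -0.8, 0.2]
finger_gap: 0.0
```

```bash
cat > look.py <<'E'
import sys,cv2,numpy as np
from workcell import env
n,name,x0,y0,x1,y1,s=sys.argv[1],sys.argv[2],*map(int,sys.argv[3:8])
d=env.read_camera(n);cv2.imwrite(f"pics/{name}.png",cv2.resize(d["frame"][y0:y1,x0:x1,::-1],None,fx=s,fy=s,interpolation=cv2.INTER_CUBIC))
st=env.get_state();print(st["clock"],st["tcp_pos"],st["wrist_force"])
E
python3 look.py top t1 180 145 330 265 5; python3 look.py side s1 190 200 370 345 4
```

```text
2.025 [ 0.47035483 -0.00463207  0.03559219] [-0.9864736  -0.08441354  1.27333567]
2.075 [ 0.47141384 -0.00494137  0.03648399] [ 0.34509888  0.55346615 -0.41462628]
```

View pics/t1.png

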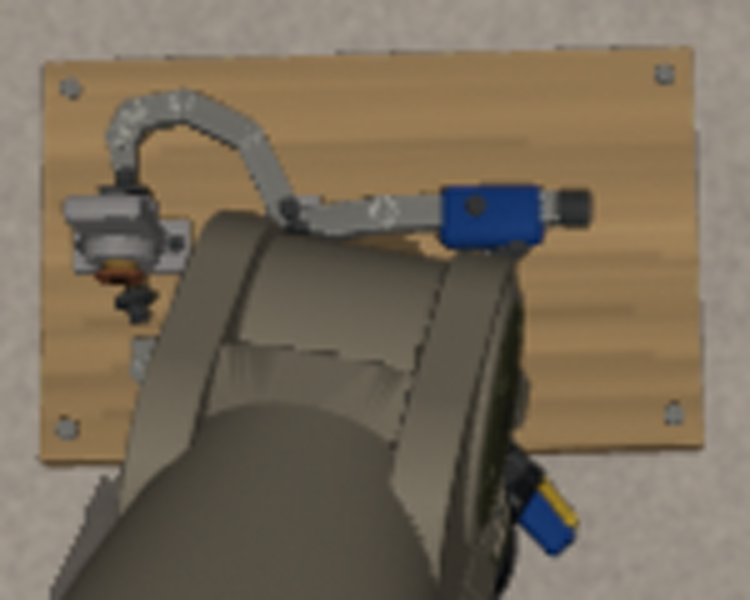

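View pics/s1.png

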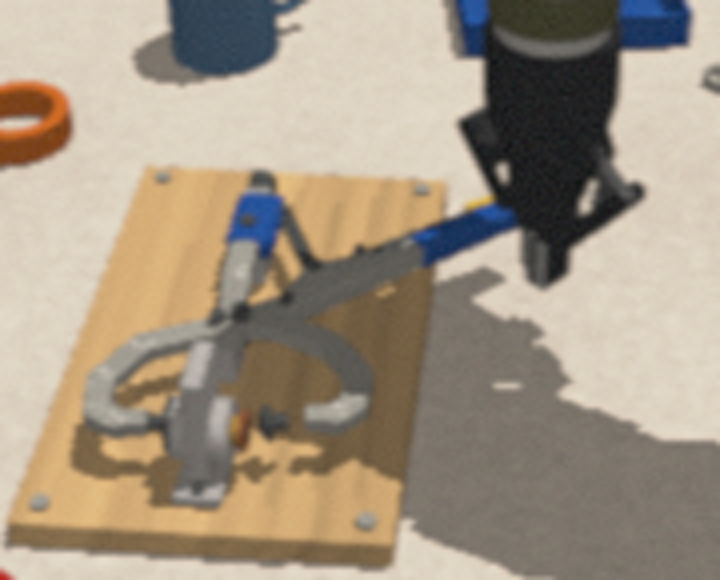

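Request:
step_arm([
  [[0.5, -0.7, -0.1], 0, 255],
  [[1.0, -1.4, -0.1], 0, 255],
  [[1.4, -2.0, -0.1], 0, 255],
  [[1.7, -2.4, -0.1], 0, 255],
  [[2.0, -2.9, -0.1], 0, 255],
])

```text
clock: 2.7
tcp_pos: [0.4912, -0.0338, 0.0354]
orientation: [-0.002, 0.905, 0.426, -0.001]
wrist_force: [0.2, 3.2, 0.3]
finger_gap: -0.0002
```

Request:
step_arm([
  [[0.4, -0.5, 0], 0.03, 255],
  [[0.8, -1.0, 0], 0.06, 255],
  [[1.2, -1.4, 0], 0.08, 255],
  [[1.5, -1.7, 0], 0.11, 255],
  [[1.8, -2.0, 0], 0.13, 255],
])

```text
clock: 3.32
tcp_pos: [0.506, -0.0508, 0.0349]
orientation: [-0.006, 0.875, 0.485, -0.002]
wrist_force: [-6.7, 12.2, 8.7]
finger_gap: 0.0001
```

```bash
python3 look.py side s2 190 200 370 345 4;python3 look.py top t2 180 145 330 265 5
```

```text
3.375 [ 0.50637771 -0.05110683  0.03489845] [-6.53054574 10.40805789  8.0697487 ]
3.425 [ 0.50614889 -0.05096237  0.03483102] [-6.53041586 11.02008275  8.41431541]
```

View pics/s2.png

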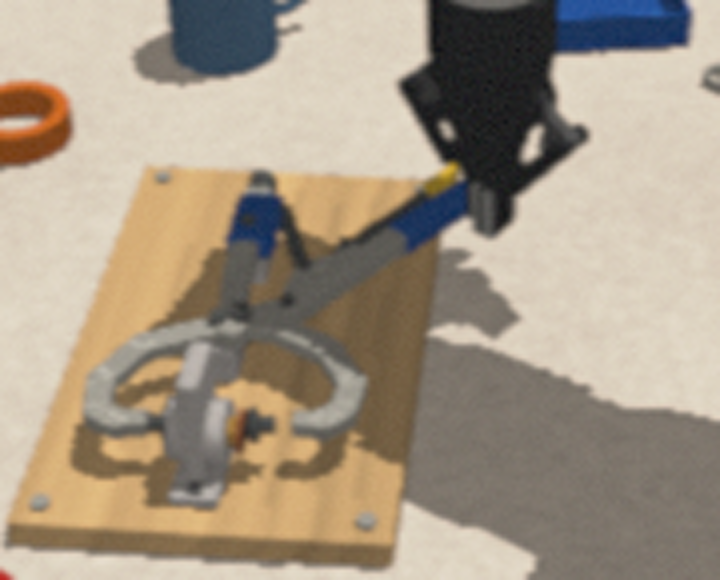

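View pics/t2.png

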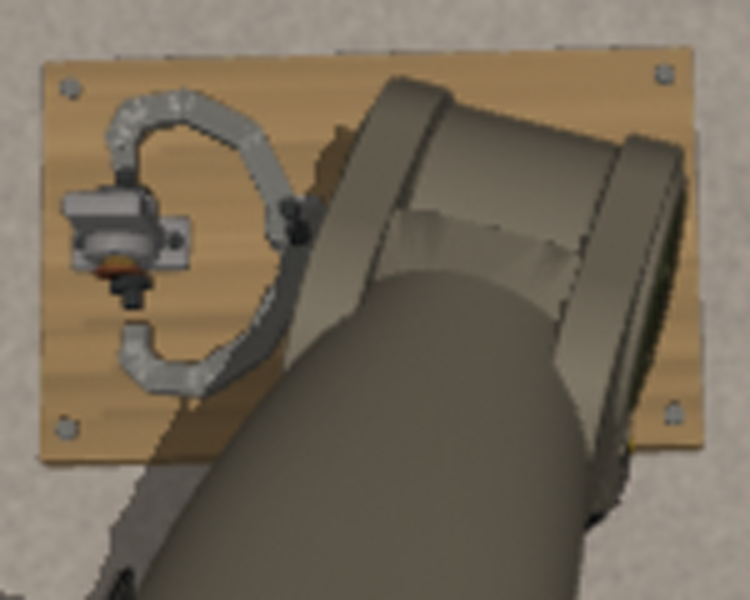

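Request:
step_arm([
  [[0.2, -0.2, 0.15], 0.02, 255],
  [[0.4, -0.4, 0.2], 0.03, 255],
  [[0.6, -0.55, 0.2], 0.05, 255],
  [[0.8, -0.75, 0.2], 0.06, 255],
])

```text
clock: 3.92
tcp_pos: [0.5098, -0.0548, 0.0353]
orientation: [-0.011, 0.859, 0.512, -0.004]
wrist_force: [-5.2, 11.3, 2.3]
finger_gap: 0.0003
```

Request:
step_arm([
  [[0.4, -0.35, 0.1], 0.02, 255],
  [[0.6, -0.5, 0.1], 0.03, 255],
  [[0.8, -0.65, 0.1], 0.05, 255],
  [[1.0, -0.8, 0.1], 0.06, 255],
  [[1.15, -0.9, 0.1], 0.07, 255],
])

```text
clock: 4.55
tcp_pos: [0.5183, -0.0614, 0.0354]
orientation: [-0.014, 0.84, 0.542, -0.005]
wrist_force: [-4.6, 8.8, 3.6]
finger_gap: -0.0002
```

Request:
step_arm([
  [[0.4, -0.2, 0.1], 0.02, 255],
  [[0.6, -0.3, 0.1], 0.03, 255],
  [[0.8, -0.4, 0.1], 0.05, 255],
  [[1.0, -0.5, 0.1], 0.06, 255],
  [[1.2, -0.6, 0.1], 0.07, 255],
])

```text
clock: 5.18
tcp_pos: [0.5269, -0.0671, 0.0355]
orientation: [-0.016, 0.821, 0.571, -0.008]
wrist_force: [-6.5, -0.4, 4.4]
finger_gap: 0.0001
```

Request:
step_arm([
  [[0.3, -0.2, 0.1], 0.02, 255],
  [[0.5, -0.35, 0.1], 0.03, 255],
  [[0.7, -0.45, 0.1], 0.04, 255],
  [[0.9, -0.55, 0.1], 0.05, 255],
])

```text
clock: 5.68
tcp_pos: [0.5344, -0.0719, 0.0358]
orientation: [-0.017, 0.806, 0.592, -0.01]
wrist_force: [-2.6, 3.4, -0.7]
finger_gap: -0.0001
```

```bash
python3 look.py side s3 190 200 370 345 4
```

```text
5.725 [ 0.53520075 -0.07233867  0.03589754] [-1.47196998  1.64782107 -1.70880894]
```

View pics/s3.png

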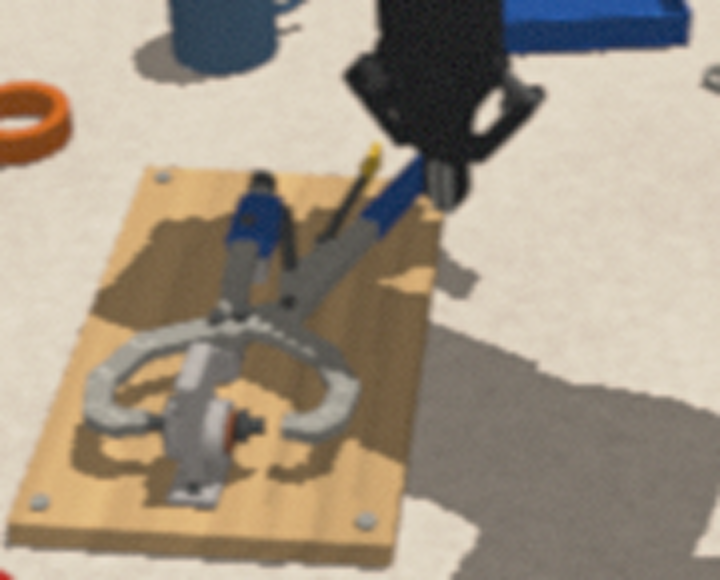

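Force is sinking and the lever pad has come off the handle, so the linkage is near its centre. I'll go on in small steps.

Request:
step_arm([
  [[0.2, -0.1, 0], 0.01, 255],
  [[0.3, -0.15, 0], 0.01, 255],
  [[0.3, -0.15, 0], 0.01, 255],
])

```text
clock: 6.1
tcp_pos: [0.5388, -0.0743, 0.036]
orientation: [-0.016, 0.803, 0.596, -0.009]
wrist_force: [-0.9, 1.3, -0.1]
finger_gap: 0.0006
```

Request:
step_arm([
  [[0.1, -0.05, 0], 0, 255],
  [[0.2, -0.1, 0], 0.01, 255],
  [[0.2, -0.1, 0], 0.01, 255],
])

```text
clock: 6.48
tcp_pos: [0.5414, -0.0757, 0.0363]
orientation: [-0.016, 0.8, 0.6, -0.009]
wrist_force: [0.8, -0.3, 0.3]
finger_gap: -0.0001
```

```bash
python3 look.py side s4 190 200 370 345 4
```

```text
6.525 [ 0.54130788 -0.07564335  0.0362596 ] [-0.89697439  0.70800711  0.47022213]
```

View pics/s4.png

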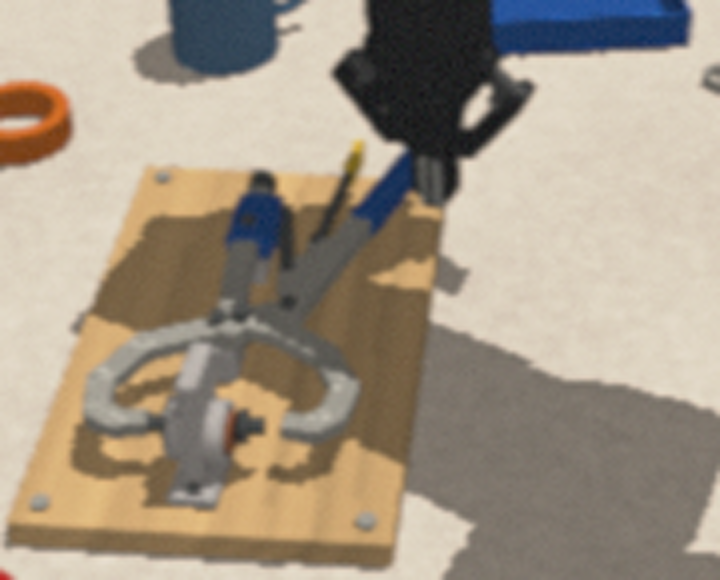

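Request:
step_arm([
  [[0.1, -0.05, 0], 0, 255],
  [[0.2, -0.1, 0], 0.01, 255],
  [[0.2, -0.1, 0], 0.01, 255],
])

```text
clock: 6.9
tcp_pos: [0.5435, -0.0767, 0.0363]
orientation: [-0.015, 0.797, 0.604, -0.009]
wrist_force: [0.6, 0.2, 0.1]
finger_gap: -0.0002
```

Request:
step_arm([
  [[0.1, -0.05, 0], 0, 255],
  [[0.2, -0.1, 0], 0.01, 255],
  [[0.2, -0.1, 0], 0.01, 255],
])

```text
clock: 7.28
tcp_pos: [0.5445, -0.0773, 0.0361]
orientation: [-0.016, 0.794, 0.608, -0.01]
wrist_force: [-3.4, 1.2, 1.9]
finger_gap: 0.0002
```

Request:
step_arm([
  [[-1, 0.5, 0], 0, 255],
  [[-2.5, 1.2, 0], 0, 255],
  [[-3, 1.5, 3], 0, 255],
  [[-3, 1.5, 9], 0, 255],
  [[-3, 7, 12], 0, 255],
])

```text
clock: 7.9
tcp_pos: [0.5168, -0.0096, 0.1593]
orientation: [-0.014, 0.796, 0.606, -0.008]
wrist_force: [1.8, 1.1, 0.3]
finger_gap: -0.0
```

Request:
step_arm([
  [[-4, 6, 0], 0, 255],
  [[-6, 12, 0], 0, 255],
  [[-6, 16, 0], 0, 255],
])

```text
clock: 8.28
tcp_pos: [0.4552, 0.1522, 0.1599]
orientation: [-0.013, 0.795, 0.606, -0.007]
wrist_force: [0.5, 0.4, -1.0]
finger_gap: -0.0002
```

```bash
python3 look.py side s5 190 200 370 345 4;python3 look.py top t5 180 145 330 265 5
```

```text
8.325 [0.45546643 0.15655378 0.15992148] [-0.72103119  4.18973375 -0.14796305]
8.375 [0.45609926 0.15404685 0.15974857] [1.00147459 0.32212482 0.19015123]
```

View pics/s5.png

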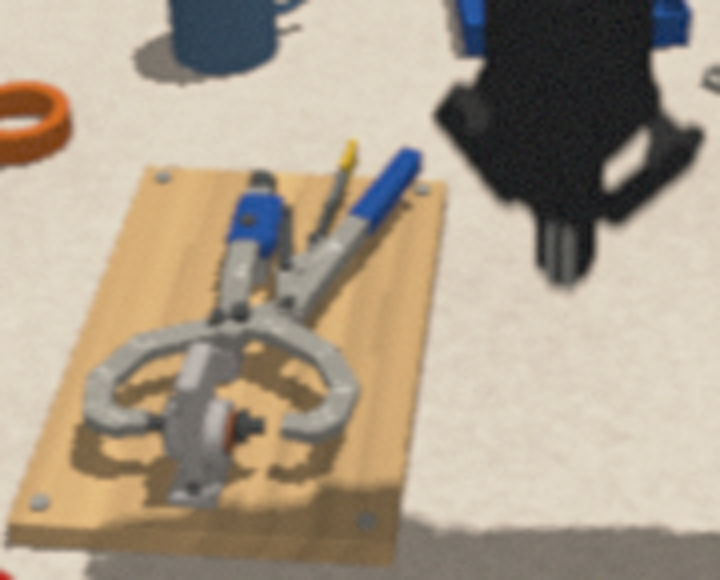

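View pics/t5.png

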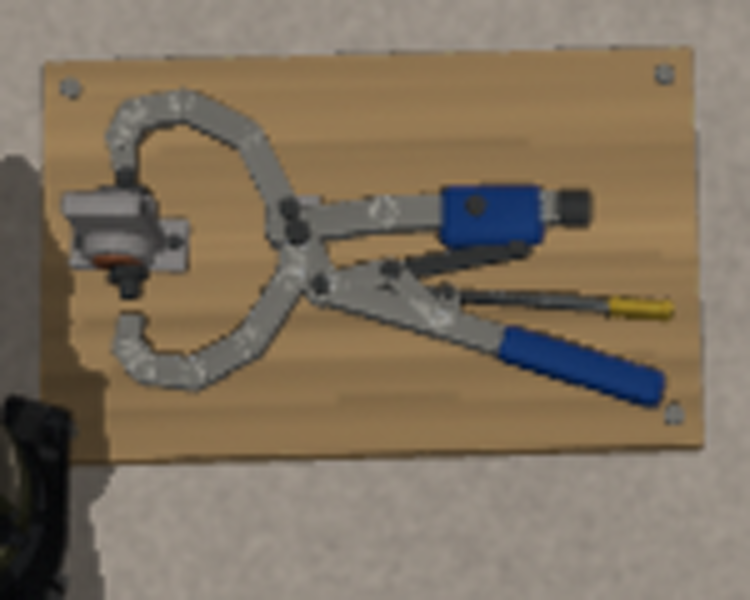

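The handle stays closed by itself, so the pliers are locked with the bushing home. The yellow pad is at crop (610..674, 308). Next I measure where it is.

```bash
cat > m2.py <<'E'
from m import *
for n,p in dict(pad0=T(610,306,.057),pad1=T(674,309,.057),handletail=T(660,384,.057),sleeve0=T(503,340,.057),screw=T(592,208,.055),hpiv=T(320,284,.06)).items(): print(n,p.round(4),"b",B(p).round(4))
for n,p in dict(pad=unp("side",*crop(346,155,4,190,200),.057)).items(): print(n,p.round(4),"b",B(p).round(4))
E
python3 m2.py|tail -7
```

```text
pad0 [ 0.6004 -0.0798  0.057 ] b [-0.0391 -0.1162]
pad1 [ 0.5986 -0.1097  0.057 ] b [-0.0412 -0.1462]
handletail [ 0.5629 -0.1027  0.057 ] b [-0.0769 -0.1388]
sleeve0 [ 0.5847 -0.0297  0.057 ] b [-0.0543 -0.066 ]
screw [ 0.6485 -0.0717  0.055 ] b [ 0.0091 -0.1087]
hpiv [0.6118 0.0554 0.06  ] b [-0.0263  0.0188]
pad [ 0.603  -0.0921  0.057 ] b [-0.0366 -0.1285]
```

Request:
step_arm([
  [[4, -5.2, 0], 0.08, 255],
  [[8, -10.2, 0], 0.16, 255],
  [[12, -15.2, 0], 0.24, 255],
  [[15.5, -20.2, 0], 0.27, 255],
  [[17.5, -25.2, 0], 0.27, 255],
])

```text
clock: 9.0
tcp_pos: [0.6325, -0.1008, 0.1594]
orientation: [-0.012, 0.705, 0.709, -0.008]
wrist_force: [0.9, 1.1, -0.4]
finger_gap: -0.0001
```

Request:
step_arm([
  [[0, 0, 0], 0, 255],
  [[0, 0, 0], 0, 255],
])

```text
clock: 9.25
tcp_pos: [0.632, -0.1016, 0.1589]
orientation: [-0.012, 0.705, 0.709, -0.008]
wrist_force: [0.5, 0.7, -0.5]
finger_gap: -0.0004
```

Request:
step_arm([
  [[0, 0.3, -4], 0, 255],
  [[0, 0.3, -8], 0, 255],
  [[0, 0.3, -10.5], 0, 255],
  [[0, 0.3, -12.3], 0, 255],
  [[0, 0.3, -12.3], 0, 255],
])

```text
clock: 9.88
tcp_pos: [0.6308, -0.0973, 0.035]
orientation: [-0.013, 0.705, 0.709, -0.009]
wrist_force: [-0.3, -0.4, 0.0]
finger_gap: -0.0
```

```bash
python3 look.py side s6 190 200 370 345 4
```

```text
9.925 [ 0.63175688 -0.09784812  0.03622793] [ 0.77328309 -0.36665427  0.36346232]
```

View pics/s6.png

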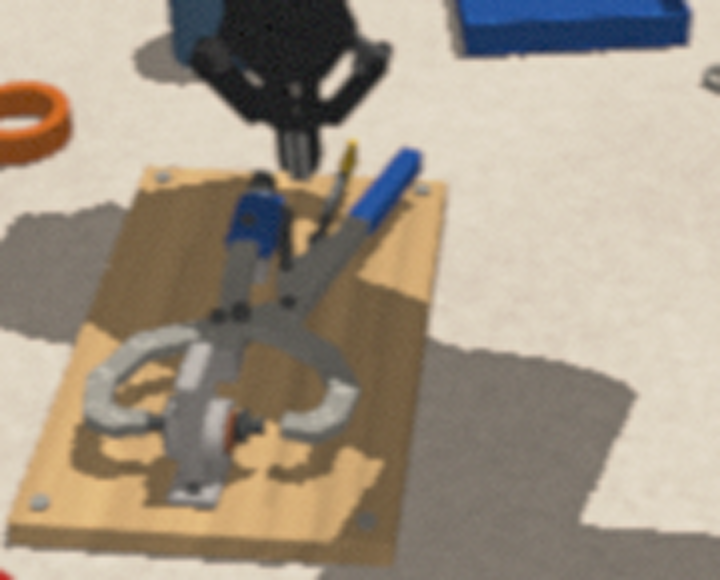

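Request:
step_arm([
  [[-0.3, 0, 0], 0, 255],
  [[-0.6, 0, 0], 0, 255],
  [[-0.9, 0, 0], 0, 255],
  [[-1.1, 0, 0], 0, 255],
])

```text
clock: 10.42
tcp_pos: [0.6206, -0.098, 0.0365]
orientation: [-0.012, 0.705, 0.709, -0.008]
wrist_force: [-0.1, -0.1, -0.8]
finger_gap: 0.0002
```

Request:
step_arm([
  [[-0.2, 0, 0], 0, 255],
  [[-0.4, 0, 0], 0, 255],
  [[-0.5, 0, 0], 0, 255],
])

```text
clock: 10.8
tcp_pos: [0.6159, -0.098, 0.0366]
orientation: [-0.012, 0.705, 0.709, -0.008]
wrist_force: [1.0, -0.4, -1.1]
finger_gap: 0.0001
```

Request:
step_arm([
  [[-0.2, 0, 0], 0, 255],
  [[-0.4, 0, 0], 0, 255],
  [[-0.5, 0, 0], 0, 255],
])

```text
clock: 11.18
tcp_pos: [0.6104, -0.098, 0.0365]
orientation: [-0.012, 0.705, 0.709, -0.008]
wrist_force: [-0.5, -0.7, 0.2]
finger_gap: 0.0003
```

```bash
python3 look.py side s7 190 200 370 345 4
```

```text
11.225 [ 0.61033982 -0.09796643  0.03651532] [-0.32773939  0.11085118  0.43723763]
```

View pics/s7.png

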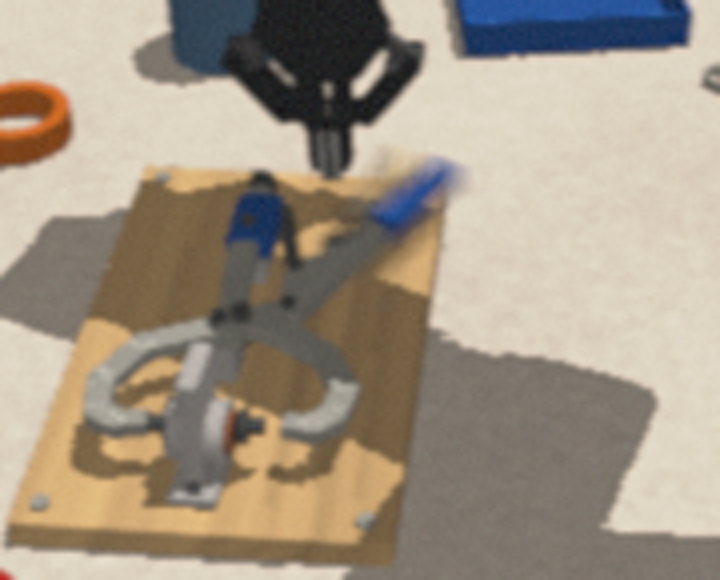

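The picture caught the handle flying out, so the pliers are released. I'll hold briefly, then lift.

Request:
step_arm([
  [[0, 0, 0], 0, 255],
  [[0, 0, 0], 0, 255],
  [[0.3, 0, 4], 0, 255],
  [[0.3, 0, 9], 0, 255],
  [[0.3, 0, 12], 0, 255],
])

```text
clock: 11.85
tcp_pos: [0.6143, -0.0982, 0.1593]
orientation: [-0.011, 0.705, 0.709, -0.007]
wrist_force: [0.7, -0.5, -0.1]
finger_gap: 0.0
```

Request:
step_arm([
  [[-5, 4, 2], 0, 255],
  [[-10, 10, 3], 0, 255],
  [[-14, 16, 3], 0, 255],
  [[-14, 22, 3], 0, 255],
  [[-14, 24, 3], 0, 255],
])

```text
clock: 12.48
tcp_pos: [0.4732, 0.1437, 0.1899]
orientation: [-0.011, 0.705, 0.709, -0.007]
wrist_force: [0.5, -0.5, 0.4]
finger_gap: 0.0001
```

```bash
python3 look.py top t8 180 145 330 265 5;python3 look.py side s8 190 200 370 345 4
```

```text
12.525 [0.47275574 0.14763829 0.18991579] [-0.35936652  2.42181869  0.63462432]
12.575 [0.47338312 0.14526641 0.18970642] [ 0.03128899 -0.35719087 -0.67579207]
```

View pics/t8.png

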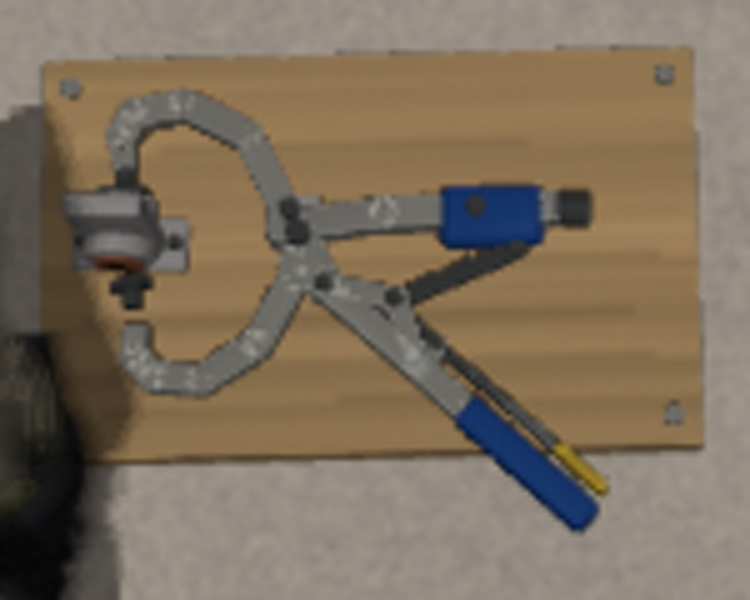

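View pics/s8.png

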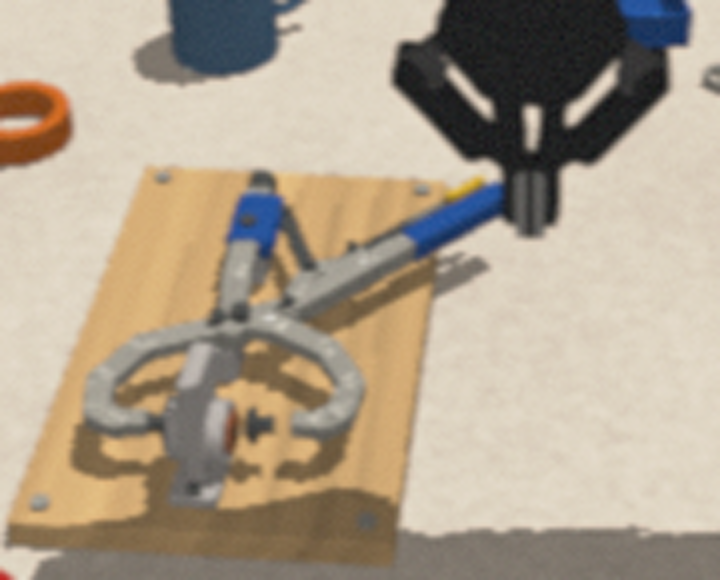

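```bash
python3 look.py top t9 188 170 228 208 16; python3 look.py side s9 215 275 275 335 10
```

```text
12.625 [0.47385495 0.1435341  0.18954471] [ 0.20973075 -0.65553926 -0.6540034 ]
12.675 [0.47421979 0.14240052 0.18942706] [ 0.10893784  0.02232217 -0.94099427]
```

View pics/t9.png

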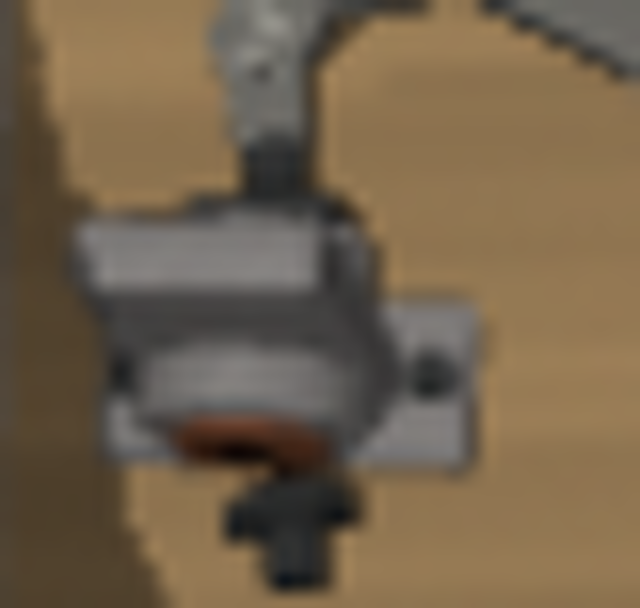

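View pics/s9.png

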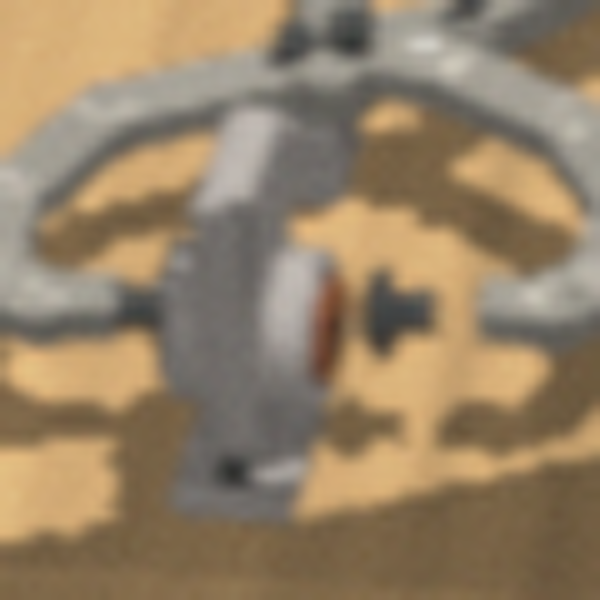

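```bash
python3 - <<'E' | tail -12
from m import *
t=[unp("top",*crop(u,v,16,188,170),.094) for u,v in((76,222),(322,222),(322,290),(92,290))]
s=[unp("side",*crop(u,v,10,215,275),.094) for u,v in((230,106),(290,112),(262,212),(200,206))]
f=[unp("top",*crop(u,v,16,188,170),.026) for u,v in((108,462),(472,468),(478,296))]
for p in t+s+f: print(p.round(4),B(p).round(4))
print(np.mean(t,0),np.mean(s,0))
E
```

```text
[0.6467 0.1681 0.094 ] [0.0096 0.1312]
[0.6463 0.1332 0.094 ] [0.0089 0.0963]
[0.6363 0.133  0.094 ] [-0.0011  0.0962]
[0.6367 0.1656 0.094 ] [-0.0004  0.1288]
[0.6476 0.1339 0.094 ] [0.0102 0.097 ]
[0.635  0.1346 0.094 ] [-0.0024  0.0978]
[0.6343 0.1648 0.094 ] [-0.0028  0.128 ]
[0.647  0.1643 0.094 ] [0.0098 0.1273]
[0.6293 0.1779 0.026 ] [-0.0077  0.1411]
[0.6277 0.1235 0.026 ] [-0.0098  0.0867]
[0.6544 0.123  0.026 ] [0.0168 0.086 ]
[0.64151255 0.14999379 0.094     ] [0.64098191 0.1493929  0.094     ]
```

Request:
step_arm([
  [[6, 0.3, 0], 0, 110],
  [[12, 0.7, 0], 0, 110],
  [[16.7, 0.8, -1], 0, 110],
  [[16.7, 0.8, -3], 0, 110],
  [[16.7, 0.8, -3], 0, 110],
])

```text
clock: 13.3
tcp_pos: [0.6405, 0.1484, 0.1566]
orientation: [-0.012, 0.705, 0.709, -0.009]
wrist_force: [-1.0, 0.5, -0.4]
finger_gap: 0.0484
```

Request:
step_arm([
  [[0, 0, 0], 0, 110],
])

```text
clock: 13.42
tcp_pos: [0.6405, 0.1474, 0.1573]
orientation: [-0.012, 0.706, 0.708, -0.009]
wrist_force: [-0.1, -0.0, -0.8]
finger_gap: 0.0487
```

Request:
step_arm([
  [[0.05, 0.25, -3], 0, 110],
  [[0.05, 0.25, -6], 0, 110],
  [[0.05, 0.25, -8], 0, 110],
  [[0.05, 0.25, -8.8], 0, 110],
  [[0.05, 0.25, -8.8], 0, 110],
])

```text
clock: 14.05
tcp_pos: [0.641, 0.1497, 0.0701]
orientation: [-0.012, 0.706, 0.708, -0.009]
wrist_force: [-1.1, 0.1, 0.7]
finger_gap: 0.0484
```

```bash
python3 look.py side s10 190 235 310 340 6
```

```text
14.1 [0.64150063 0.1497973  0.07062606] [ 0.58780492 -0.45340812  0.18377217]
```

View pics/s10.png

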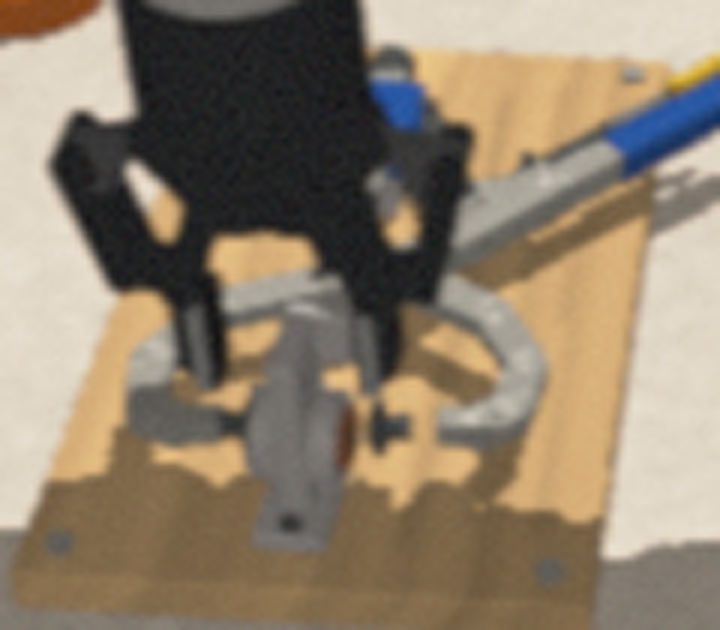

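The fingers straddle the plate at crop (205..380, 370), well centred. Closing.

Request:
step_arm([
  [[0, 0, 0], 0, 255],
  [[0, 0, 0], 0, 255],
  [[0, 0, 0], 0, 255],
  [[0, 0, 0], 0, 255],
  [[0, 0, 0], 0, 255],
], newtons=60)

```text
clock: 14.72
tcp_pos: [0.6416, 0.1498, 0.0719]
orientation: [-0.011, 0.706, 0.708, -0.008]
wrist_force: [-2.8, -0.7, 5.2]
finger_gap: 0.0103
```

Request:
step_arm([
  [[-0.1, 0, 0.8], 0, 255],
  [[-0.15, 0, 2], 0, 255],
  [[-0.15, 0, 4], 0, 255],
  [[-0.15, 0, 7], 0, 255],
  [[-0.15, 0, 10], 0, 255],
])

```text
clock: 15.35
tcp_pos: [0.6401, 0.1498, 0.1732]
orientation: [-0.011, 0.706, 0.708, -0.008]
wrist_force: [1.1, 0.7, -2.3]
finger_gap: 0.0108
```

```bash
python3 look.py side s11 170 100 370 345 2
```

```text
15.4 [0.64206184 0.15007595 0.17814185] [ 1.26013724 -0.292891    1.46650649]
```

View pics/s11.png

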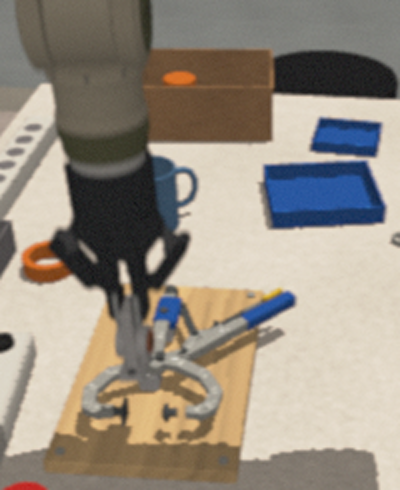

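Request:
step_arm([
  [[-2.5, -4, 1], 0, 255],
  [[-5, -8.5, 1.5], 0, 255],
  [[-7.5, -13, 1.5], 0, 255],
  [[-10, -17.5, 1.5], 0, 255],
  [[-11.5, -22, 1.5], 0, 255],
])

```text
clock: 16.02
tcp_pos: [0.5257, -0.071, 0.1932]
orientation: [-0.009, 0.706, 0.709, -0.006]
wrist_force: [-0.2, -0.8, -2.5]
finger_gap: 0.0107
```

Request:
step_arm([
  [[-1, -5, 0], 0, 255],
  [[-2, -10, 0], 0, 255],
  [[-3.5, -15, 0], 0, 255],
  [[-4.5, -20, 0], 0, 255],
  [[-5, -25, 0], 0, 255],
])

```text
clock: 16.65
tcp_pos: [0.475, -0.3225, 0.1933]
orientation: [-0.009, 0.706, 0.708, -0.006]
wrist_force: [1.2, -0.1, -1.8]
finger_gap: 0.0111
```

Request:
step_arm([
  [[0.1, -4, 0], 0, 255],
  [[0.1, -6.5, -2], 0, 255],
  [[0.1, -6.7, -6], 0, 255],
  [[0.1, -6.7, -9], 0, 255],
  [[0.1, -6.7, -11], 0, 255],
])

```text
clock: 17.27
tcp_pos: [0.4752, -0.389, 0.0812]
orientation: [-0.01, 0.706, 0.708, -0.006]
wrist_force: [-0.6, 0.9, -2.6]
finger_gap: 0.0109
```

```bash
python3 look.py side s12 270 100 430 220 5
```

```text
17.325 [ 0.47433247 -0.38799558  0.0788115 ] [-1.20988281 -0.10731718 -3.81971384]
```

View pics/s12.png

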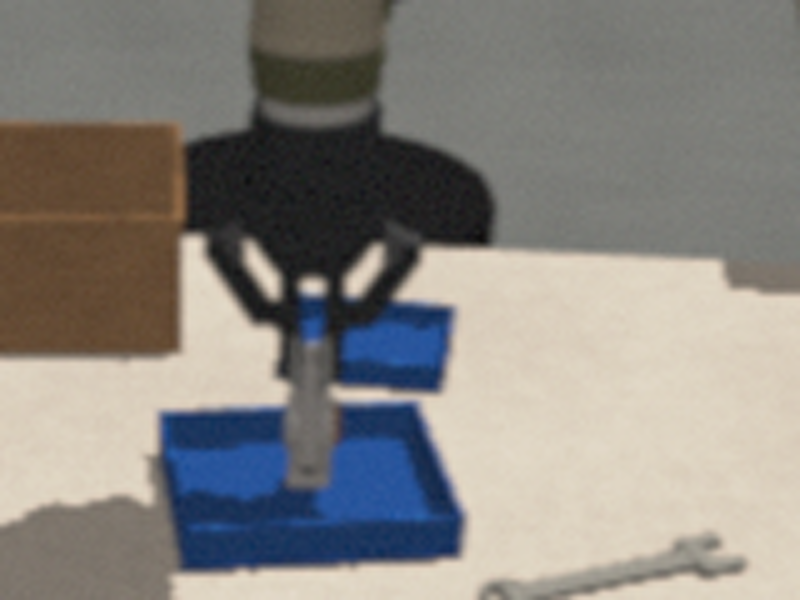

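Request:
step_arm([
  [[0, 0, -0.7], 0, 255],
  [[0, 0, -1.3], 0, 255],
  [[0, 0, -1.7], 0, 255],
  [[0, 0, -1.9], 0, 255],
  [[0, 0, -1.9], 0, 255],
])

```text
clock: 17.95
tcp_pos: [0.4745, -0.3881, 0.0601]
orientation: [-0.011, 0.706, 0.708, -0.005]
wrist_force: [-0.3, 0.4, -1.7]
finger_gap: 0.0109
```

Request:
step_arm([
  [[0, 0, -0.1], 0, 255],
  [[0, 0, -0.2], 0, 255],
  [[0, 0, -0.2], 0, 255],
])

```text
clock: 18.32
tcp_pos: [0.4744, -0.3881, 0.058]
orientation: [-0.011, 0.706, 0.708, -0.005]
wrist_force: [0.1, 0.2, -2.5]
finger_gap: 0.011
```

Request:
step_arm([
  [[0, 0, -0.1], 0, 255],
  [[0, 0, -0.2], 0, 255],
  [[0, 0, -0.2], 0, 255],
])

```text
clock: 18.7
tcp_pos: [0.4745, -0.3881, 0.0578]
orientation: [-0.011, 0.706, 0.708, -0.006]
wrist_force: [-1.9, 2.3, 8.6]
finger_gap: 0.0108
```

On the floor (force +8.6 N). Releasing.

Request:
step_arm([
  [[0, 0, 0.1], 0, 200],
  [[0, 0, 0.1], 0, 150],
  [[0, 0, 0.1], 0, 110],
  [[0, 0, 0.1], 0, 110],
  [[0, 0, 0.1], 0, 110],
])

```text
clock: 19.32
tcp_pos: [0.4745, -0.3881, 0.0587]
orientation: [-0.011, 0.706, 0.708, -0.006]
wrist_force: [0.0, 0.1, -0.9]
finger_gap: 0.0484
```

Request:
step_arm([
  [[0, 0, 2], 0, 110],
  [[0, 0, 6], 0, 110],
  [[0, 0, 11], 0, 110],
  [[0, 5, 14], 0, 110],
  [[0, 11, 16], 0, 110],
])

```text
clock: 19.95
tcp_pos: [0.475, -0.2789, 0.22]
orientation: [-0.01, 0.707, 0.708, -0.005]
wrist_force: [1.1, 0.4, -0.5]
finger_gap: 0.0486
```

Request:
step_arm([
  [[-2, 6, 0], 0, 110],
  [[-4, 12, 0], 0, 110],
  [[-5, 18, 0], 0, 110],
  [[-5, 24, 0], 0, 110],
  [[-5, 24, 0], 0, 110],
])

```text
clock: 20.58
tcp_pos: [0.4242, -0.0353, 0.2204]
orientation: [-0.01, 0.704, 0.71, -0.005]
wrist_force: [0.4, -1.0, 0.0]
finger_gap: 0.0484
```

```bash
python3 look.py side s13 270 150 400 235 6;python3 look.py top t13 0 0 640 480 1;python3 look.py top t13b 380 210 480 305 6; python3 look.py side s14 0 0 640 480 1
```

```text
20.625 [ 0.42479798 -0.03715213  0.2203573 ] [ 0.58621639 -1.49858881  0.34658042]
20.675 [ 0.42516734 -0.03842257  0.22027738] [-0.55355055 -0.18677891 -0.07117494]
20.725 [ 0.42528952 -0.03925638  0.22016896] [ 0.23622906 -0.20087164  0.09914643]
20.775 [ 0.42532015 -0.03977891  0.220059  ] [ 0.03950576 -0.39040644 -0.36556432]
```

View pics/s13.png

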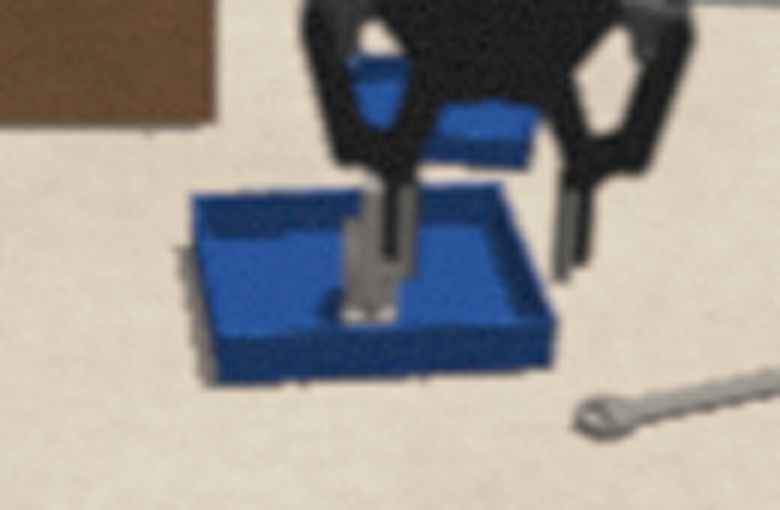

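View pics/t13.png

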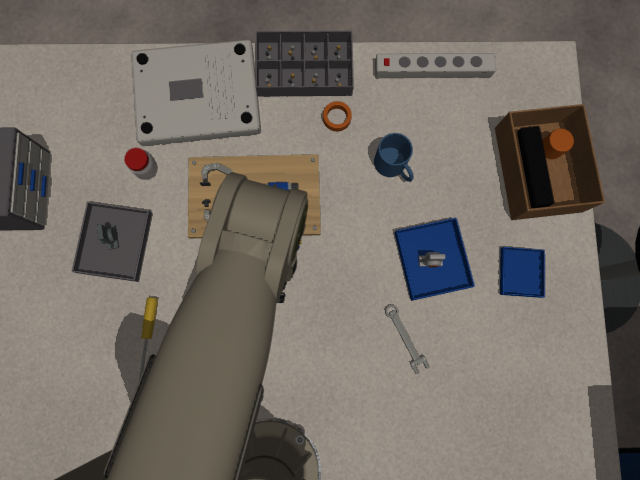

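View pics/t13b.png

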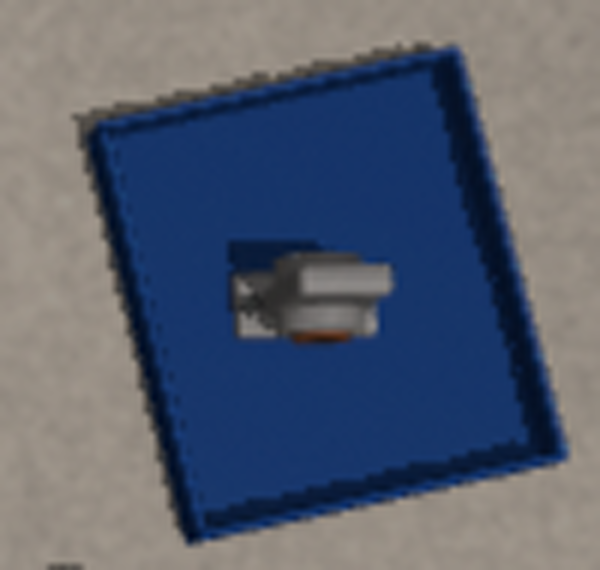

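The bracket stands upright near the middle of the larger blue tray at full-frame (432,259), with its bushing flush. One check of the pliers in the side view.

View pics/s14.png

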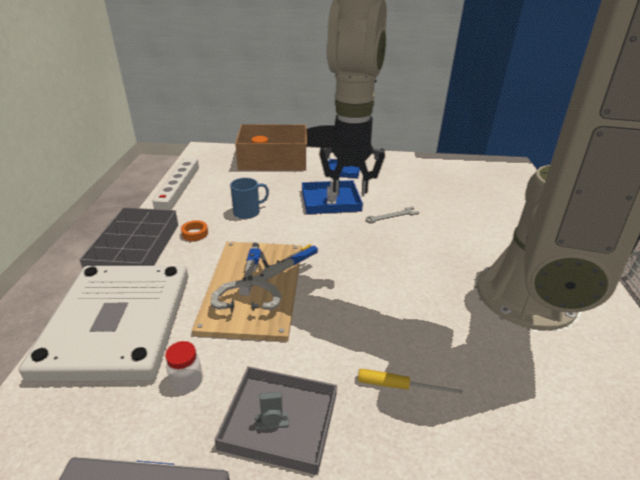

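The pliers are open, with the handle tail at (312,252), and the other things are where they were. Nothing touches the robot, so I'm handing in.

```bash
python3 -c "
from workcell import env
print(env.hand_in())"
```

```text
the job is handed in; nothing more can be done
None
```

I pressed the bushing home, locked and released the pliers, and stood the bracket upright in the larger blue tray. I handed in at about 21 s; the hand-in gives no verdict.

- **Pressing:** The steady push on the handle was about 10 to 14 N. It fell to nothing past centre, and I stopped about 1 mm into the stop, at roughly 4 N. The force was only read at the end of each move, so I did not see the peak between readings. After I backed off, the handle stayed closed by itself and the flange looked seated in the pictures. The clamping force on the bracket could not be measured.
- **Release:** One push on the yellow lever opened the pliers. The picture caught the handle flying out, and it later rested with the jaw clear of the bracket. The push on the lever was too small to tell from noise in the wrist force.
- **Final checks:** The bracket stands near the middle of the tray with the bushing seated. The pliers are open, and the mug, jar, wrench, screwdriver and old bracket look unmoved. The gripper is about 0.22 m up and touches nothing.
- **Slight tilt:** The tool leaned about 1.5 degrees while it held the bracket. The bracket looks upright after release, but I did not measure its angle.

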